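Lock the tube carousel and hold the contact probe on its check spot

ROBOT

A 6-joint arm with a two-finger parallel gripper is mounted at the origin on the work surface. World frame = base frame: x ahead of the robot, y to its left, z up, the work surface at z = 0. Lengths are in m, angles in rad, forces in N, time in s.
With the tool pointing down it reaches from about 0.375 to 0.9 m from the base axis. Payload 3.1 kg.
Tool frame: the origin (TCP) lies at the very end of the fingers, on their centre line; the grasp point (between the pads) lies 19 mm behind it; z points along the fingers, y is the line along which they close (so a half turn about z gives the same grasp; the last joint's range is limited). The gripper opens to 85 mm and grips with 20 to 120 N. Pads are 22 mm wide; open, the fingers measure 114 mm over their backs; the gripper's body (76 mm by 85 mm) begins 54 mm behind the grasp point. The pads swing forward as they close: fully open they stand 13 mm farther back than shut.
Start: joints at [1.03, 0.527, 1.433, -0, 1.181, -0.178], TCP at [0.222, 0.584, 0.231] pointing down, gripper open.
Joint ranges: [-3.08, 3.08], [-0.75, 2.2], [0.22, 2.44], [-1.43, 4.57], [0, 2.65], [-2.85, 2.85]. Speed limits (rad/s): [2.79, 2.79, 3.14, 3.14, 3.14, 3.14].

INTERFACE

Orientations are given as a unit quaternion [x, y, z, w].
In Python, from station import telemetry, snapshot, ticket gives the robot as it stands.
- The arm moves only by the tool move_arm, never from a script. Its argument "commands" is text: rows parted by semicolons, each of 7 numbers parted by spaces: the shift along the tool's x, y, z in mm, then the turn, a rotation vector about the tool's x, y, z in degrees, then the opening, from -1 (shut) to 1 (fully open). A call has exactly 5 rows; each row is the pose to reach, as a shift and turn from the pose commanded when the call began, along the tool's axes at that moment; what a row does not reach only later rows make up. A row lasts 1/8 s, in which the tool goes at most 62.5 mm and 10.7 degrees, less where a joint would pass 70% of its speed; a pose out of reach is approached as far as the arm can. A call with a gripper value outside its range is refused whole. The fingers move at their own pace and stop on an object; "grip_force" is the grip in N (left out, the last holds). Time passes only in rows, so rows that repeat a pose let the fingers close, or fill a call up. It gives the time, the measured TCP pose, the force, the opening and the grip force at its end, in the units of the state.
- telemetry.sense(): the state, without advancing time (a new reading comes with each control period).
- snapshot(name): name is "scene" or "top"; returns a dict with "image" (400x640x3 uint8, red, green, blue), "fx", "fy", "cx", "cy" (pixels), "pose" (4x4, takes a point from camera to world coordinates). Camera axes: x right, y down, z forward; pixel columns grow to the right and rows downward; lengths in m; the calibration is good to about 2 mm. A picture is of the moment at which its call begins. There is no depth.
- ticket.sign_off(): hands the job in; it is judged then, once.
The state is a dict: "t": time; "q": joint angles; "qd": joint speeds; "tau": joint torques, N m; "tcp_pos": TCP position; "tool_rot": TCP orientation; "force": force on the tool from outside, world axes, zero at the start; "ft_torque": the same for the moment, N m; "finger_gap": opening from 0.0 (shut) to 1.0 (fully open); "gripper_force": force on a finger pad.
Only numpy, scipy, OpenCV 4.12 (cv2) and the standard library are available. Lean on these libraries where they do the work, as an engineer would, in place of code of your own. Each camera call takes 0.05 s, during which the arm holds its last target. There are 200 camera calls.

TASK

Swing the red-handled clamp arm over centre so that it comes down on the carousel's rim and locks it, then lift the blue spring-tipped probe out of the chrome holder. Bring the probe upright over the orange spot on the carousel and press its brass tip gently onto the spot until the tip is about half way in, and finish while still holding it there, in the gripper, upright and pressed. Never press hard with the probe, do not turn the carousel, and leave the beaker, the stopper and the two green-capped tubes where they are.

Things in the scene. Friction and masses are not known exactly. Their poses are not given: they have to be found in the camera images.
- station: Fixed carousel station: grey round base plate 230 mm across, 12 mm thick, with a 75 mm wide tongue running out along its own +y to the clamp bracket (two dark cheeks, top 79 mm above the counter). Origin on the counter under the carousel's centre. From above, the direction from origin to clamp is its +y.
- carousel: Loose steel disc, 250 mm across, 10 mm thick, 1.5 kg, turning on the station's spindle. Origin: centre of its underside, 27 mm above the counter; z up. Upper face 37 mm above the counter. Twelve upright tube wells, 25 mm across, stand to 62 mm above the counter on a circle of 85 mm radius; black hub knob, 36 mm across, as high. The bare rim outside the wells takes the clamp.
- spot (a point): Centre of the orange marked spot, 24 mm across, flat on the carousel's upper face, 45 mm from the carousel's centre (along the carousel's +x), between hub and wells.
- clamp_arm (a joint): Clamp arm swing (rad): 0 = level, its rubber foot on the carousel rim (locked); pi/2 = upright; starts at 1.64 to 1.80, leaning back, away from the carousel; stop at 2.05. Stays put between 1.15 and 1.8; pushed below 1.0 it falls shut in a second or two by its own weight (damped hinge) and stays. Arm 0.25 kg; a push of 1 to 3 N at the handle swings it.
- clamp_handle (a point): Centre of the clamp's red cross-bar: 16 mm thick, 70 mm long, parallel to the hinge, at the arm's free end, 91 mm from the hinge line. Open, it is about 155 mm above the counter and juts 14 mm from the arm's back, the side away from the carousel: push it there, towards the carousel's centre. Shut, it lies over the rim 79 mm above the counter.
- clamp_pivot (a point): Middle of the clamp's hinge line, which is level and at right angles to the direction towards the carousel's centre; 67 mm above the counter, 203 mm from the carousel's centre along the station's +y.
- holder: Fixed chrome test tube holder 160 x 64 mm, 95 mm high, with three 30 mm holes 50 mm apart in a row along its own x; the probe hangs in the middle one. Origin on the counter under the middle hole.
- probe: Loose contact probe, 160 mm long, about 0.12 kg, upright in the holder. Origin on its axis at the tip end (unpressed); z up to the handle end. Brass tip 10 mm thick from 0 to 30 mm, white barrel 26 mm to 80, blue collar 42 mm from 80 to 86, round blue handle 28 mm from 86 to 160: grip from above 125 mm up. In the holder the origin is 15 mm above the counter; lift 80 mm to clear.
- plunger (a joint): How far the probe's sprung tip is pressed in (m): 0 = free, 0.020 = fully in. Spring 450 N/m, so half way (0.010) is 4.5 N. Fully in, it is rigid.
- probe_tip (a point): The rounded end of the brass tip (moves with it when pressed).
- beaker: Squat clear glass beaker, 80 mm across, 80 mm high, loose; origin at the centre of its underside. Leave alone.
- stopper: Black rubber stopper, 44 mm across, 36 mm high, loose; origin at the centre of its underside. Leave alone.
- tube_a: Clear centrifuge tube with green screw cap, 34 mm across, 115 mm high, standing loose; origin at the centre of its underside. Leave alone.
- tube_b: As tube_a, the second one. Leave alone.
Things that resemble listed ones, but are neither listed nor needed, are in the scene too. There is more than one size of the probe; the one meant has the size given above.

How it is judged:
On the way, in this order (a step that is already met when the one before it is completed fails the run):
1. the clamp arm is down on the carousel's rim, the probe still in the holder (value of joint clamp_arm below 0.1 rad and horizontal distance between probe and holder below 0.03 m and height (world z) of probe below 0.03 m), for 0.2 s.
2. the gripper has lifted the probe clear of the holder, the clamp still down (value of joint clamp_arm below 0.1 rad and height (world z) of probe above 0.09 m and contact force between the fingers and probe above 0.5 N), for 0.1 s.
At the end, for the whole second after the job is handed in: Clamp shut on the rim (within 0.1 rad of level); probe in the fingers, still, within 8 degrees of upright, tip within 10 mm of the spot's centre, pressed in 3.5 to 17 mm at 1.5 to 7.7 N; the spot within 12 mm and the bystanders within 25 mm of where they began (value of joint clamp_arm between -0.08 and 0.1 rad and distance between probe_tip and spot below 0.01 m and angle between probe's own z axis and vertical below 0.14 rad and contact force between probe and carousel between 1.5 and 7.7 N and value of joint plunger between 0.0035 and 0.017 m and contact force between the fingers and probe above 1 N and linear speed of probe below 0.02 m/s and distance of spot from where it was at the start of the episode below 0.012 m and distance of each of beaker, stopper, tube_a, tube_b from where it was at the start of the episode below 0.025 m); the arm keeps its last pose, push and grip.
It fails at once if the probe is pressed hard on the carousel (over 15 N) (contact force between probe and carousel above 15 N).
It fails at once if the carousel is turned or shifted (spot moved over 15 mm) (distance of spot from where it was at the start of the episode above 0.015 m).
It fails at once if the beaker, the stopper or a tube is moved or tipped (distance of any of beaker, stopper, tube_a, tube_b from where it was at the start of the episode above 0.03 m or angle between any of beaker, stopper, tube_a, tube_b's own z axis and vertical above 0.5 rad).
It also fails if it takes over 48 s, if anything falls off the work surface, if the arm or the gripper's body presses on something with over 40 N, if the wrist force passes 120 N, or if a joint passes its speed limit or range.

## Working session

There is one attempt and no reset: what is moved stays moved. The work goes in short steps, Python scripts to look and compute and a tool call to move; the robot and the scene stay as the last step left them, time stands still between calls to the robot, and variables do not carry over. Pictures are saved under pics/ and viewed, at most 10 in all, crops included, and the job is handed in when it is done.

Besides the shell and the picture viewer there is one more tool, called after ">>>" as name(argument=value, ...) on one line, values as JSON. move_arm: Moves the arm, as the interface text tells. Its arguments: {"type":"object","properties":{"commands":{"type":"string"},"grip_force":{"type":"number"}},"required":["commands"]}

```bash
mkdir -p pics; cat > h.py <<'E'
import numpy as np, cv2
from scipy.spatial.transform import Rotation as R
from station import telemetry, snapshot, ticket
def ray(s,u,v):
    P=np.array(s["pose"]); d=P[:3,:3]@np.array([(u-s["cx"])/s["fx"],(v-s["cy"])/s["fy"],1]); return P[:3,3],d
def onz(s,u,v,z):
    o,d=ray(s,u,v); return o+d*(z-o[2])/d[2]
def proj(s,p):
    P=np.array(s["pose"]); c=P[:3,:3].T@(np.array(p)-P[:3,3]); return c[0]/c[2]*s["fx"]+s["cx"],c[1]/c[2]*s["fy"]+s["cy"]
def save(s,n,box=None,k=1):
    im=s["image"][:,:,::-1]
    if box: im=im[box[1]:box[3],box[0]:box[2]]
    cv2.imwrite("pics/"+n,cv2.resize(im,None,fx=k,fy=k,interpolation=cv2.INTER_CUBIC))
E
python3 - <<'E'
from h import *
import pickle
a=snapshot("scene");b=snapshot("top");pickle.dump((a,b),open("s0.pkl","wb"))
save(a,"scene0.png");save(b,"top0.png")
for s in(a,b):print(np.round(s["pose"],3).tolist(),s["fx"],s["cx"],s["cy"])
st=telemetry.sense();print(st)
E
```

```text
[[0.294, 0.673, -0.679, 1.407], [0.956, -0.199, 0.217, -0.342], [0.011, -0.713, -0.701, 0.888], [0.0, 0.0, 0.0, 1.0]] 498.0150811486236 316.27054353232467 205.9832876130707
[[-0.046, -0.975, 0.217, 0.395], [-0.999, 0.044, -0.013, -0.083], [0.004, -0.217, -0.976, 1.055], [0.0, 0.0, 0.0, 1.0]] 406.869397295382 312.60081685190124 199.81314786254896
{'t': 0.1, 'q': array([ 1.02948335e+00,  5.28389208e-01,  1.43374724e+00, -2.09143284e-05,
        1.18135261e+00, -1.78510145e-01]), 'qd': array([ 0.00014601, -0.00403296, -0.0025502 ,  0.00092754,  0.00039672,
        0.00140612]), 'tau': array([-5.91296121e-04, -4.43302846e+01, -1.78583568e+01, -3.11015838e-04,
        3.80919693e-03,  2.20505120e-05]), 'tcp_pos': array([0.22147138, 0.58378591, 0.23043017]), 'tool_rot': array([ 1.80404177e-01,  9.83592107e-01, -8.90859171e-04, -3.24899604e-04]), 'force': array([-0.05962782,  0.57607601, -0.3665177 ]), 'ft_torque': array([0.01507022, 0.02038929, 0.01331598]), 'gripper_force': 0.0, 'finger_gap': 1.0002175030140086}
```

View pics/scene0.png

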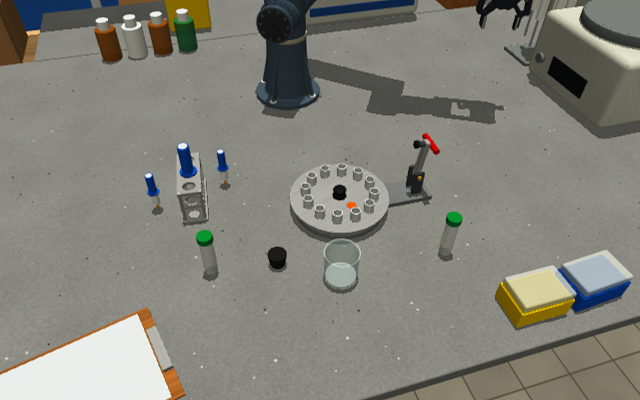

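View pics/top0.png

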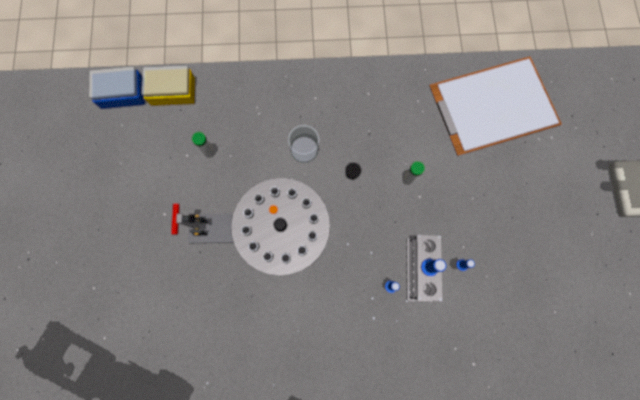

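The scene view shows the carousel at (340,200), the orange spot at (351,206), and the red clamp handle at (430,143). The tall blue probe is in the chrome holder at (184,150). In the top view the spot is at (273,210), the hub at (280,225) and the red bar at (176,219).

Probe candidates in the top view are the tall one in the holder at (437,266) and the short decoys at (391,286) and (467,264), which stand outside it. I choose the one in the holder's middle hole.

```bash
cat > m.py <<'E'
from h import *
def blobs(s,kind,amin=8):
    hsv=cv2.cvtColor(s["image"],cv2.COLOR_RGB2HSV);H,S,V=cv2.split(hsv)
    m={"red":((H<5)|(H>174))&(S>190)&(V>110),"orange":(H>5)&(H<16)&(S>200)&(V>150),"blue":(H>105)&(H<125)&(S>150)&(V>60),
       "green":(H>50)&(H<75)&(S>150)&(V>60),"black":(V<35)}[kind].astype(np.uint8)
    n,l,st,c=cv2.connectedComponentsWithStats(m)
    return [(np.round(c[i],1).tolist(),st[i].tolist()) for i in range(1,n) if st[i,4]>=amin],l
def tri(s1,p1,s2,p2):
    o1,d1=ray(s1,*p1);o2,d2=ray(s2,*p2);d1=d1/np.linalg.norm(d1);d2=d2/np.linalg.norm(d2)
    t=np.linalg.lstsq(np.c_[d1,-d2],o2-o1,rcond=None)[0];a=o1+t[0]*d1;b=o2+t[1]*d2
    return (a+b)/2,np.linalg.norm(a-b)
E
python3 - <<'E'
from m import *
import pickle
a,b=pickle.load(open("s0.pkl","rb"))
for k in("red","orange","blue","green","black"):
    for n,s in(("scene",a),("top",b)):
        print(k,n,[x for x in blobs(s,k,12)[0] if (x[0][1]>110 or n=="top") and x[1][4]<2500])
for s,n in((a,"scene"),(b,"top")):
    f=[x for x in blobs(s,"orange",12)[0]]
    for x in f: print("spot",n,x[0],onz(s,*x[0],.037))
    for x in blobs(s,"black",30)[0]: 
        if x[1][4]<400: print("blk",n,x[0],onz(s,*x[0],.06))
big=np.hstack([cv2.resize(a["image"][125:235,140:240],None,fx=4,fy=4,interpolation=2),cv2.resize(b["image"][220:320,370:480],(396,440),interpolation=2)])
cv2.imwrite("pics/crop1.png",big[:,:,::-1])
E
```

```text
red scene [([430.6, 142.5], [423, 133, 16, 19, 90])]
red top [([174.6, 218.8], [172, 204, 7, 30, 140])]
orange scene [([350.8, 204.5], [347, 202, 9, 6, 40]), ([144.9, 318.1], [132, 308, 23, 21, 124]), ([32.5, 358.3], [0, 344, 66, 30, 66]), ([172.9, 384.3], [163, 369, 21, 31, 216])]
orange top []
blue scene [([185.8, 162.8], [177, 144, 20, 34, 367]), ([221.7, 162.5], [217, 152, 11, 20, 138]), ([151.3, 186.6], [145, 175, 14, 21, 164]), ([594.7, 295.1], [558, 269, 73, 43, 751])]
blue top [([123.0, 98.0], [93, 71, 51, 37, 508]), ([428.6, 267.1], [422, 259, 16, 16, 172]), ([461.6, 264.6], [456, 260, 12, 10, 88]), ([388.7, 286.2], [385, 281, 9, 11, 60])]
green scene [([454.1, 218.1], [447, 212, 15, 15, 156]), ([203.5, 236.6], [196, 230, 16, 16, 175])]
green top [([198.7, 138.5], [193, 133, 13, 12, 127]), ([416.9, 168.0], [411, 162, 13, 13, 130])]
black scene [([417.1, 144.2], [414, 141, 11, 7, 47]), ([413.7, 181.6], [406, 167, 18, 27, 239]), ([339.0, 192.3], [333, 185, 13, 15, 154]), ([276.8, 257.2], [268, 247, 18, 22, 312])]
black top [([352.4, 171.0], [347, 164, 13, 15, 106]), ([191.4, 2
[... 174 characters left out ...]
56691038  0.037     ]
spot scene [350.8, 204.5] [0.6018086  0.00464886 0.037     ]
spot scene [144.9, 318.1] [ 0.78880269 -0.49538104  0.037     ]
spot scene [32.5, 358.3] [ 0.81784933 -0.69847251  0.037     ]
spot scene [172.9, 384.3] [ 0.94342224 -0.45605017  0.037     ]
blk scene [302.6, 15.5] [-0.41704089  0.17396199  0.06      ]
blk scene [417.1, 144.2] [0.45343876 0.24901024 0.06      ]
blk scene [413.7, 181.6] [0.59095098 0.17457824 0.06      ]
blk scene [339.0, 192.3] [ 0.57527768 -0.01782334  0.06      ]
blk scene [276.8, 257.2] [ 0.73087543 -0.2123432   0.06      ]
blk top [352.4, 171.0] [ 0.68683131 -0.20143686  0.06      ]
blk top [191.4, 218.6] [0.58242479 0.20534803 0.06      ]
```

View pics/crop1.png

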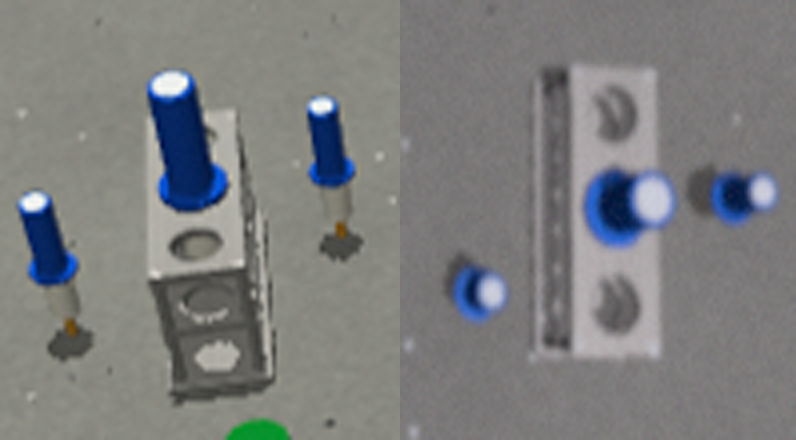

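The crop confirms it: the tall probe sits in the middle hole, its white end at scene (183,146) and top (440,265). Both short ones stand on the counter outside the holder.

```bash
python3 - <<'E'
from m import *
import pickle
a,b=pickle.load(open("s0.pkl","rb"))
def white(s,box):
    x0,y0,x1,y1=box;im=s["image"][y0:y1,x0:x1];m=(im.min(2)>170).astype(np.uint8)
    n,l,st,c=cv2.connectedComponentsWithStats(m);return [(np.round(c[i]+[x0,y0],1),st[i,4]) for i in range(1,n) if st[i,4]>5]
wa=white(a,(174,138,194,154));wb=white(b,(430,256,448,275));print(wa,wb)
pa,pb=wa[0][0],wb[0][0]
print("probe top",tri(a,pa,b,pb),onz(a,*pa,.175),onz(b,*pb,.175))
hsv=cv2.cvtColor(b["image"],cv2.COLOR_RGB2HSV);m=((hsv[...,0]>3)&(hsv[...,0]<20)&(hsv[...,1]>140))
ys,xs=np.nonzero(m[195:225,255:295]);so=(xs.mean()+255,ys.mean()+195);print(len(xs),so)
print("spot",tri(a,(350.8,204.5),b,so),onz(a,350.8,204.5,.037),onz(b,*so,.037))
print("red",tri(a,(430.6,142.5),b,(174.6,218.8)))
# ends of red bar
for s,n in((a,"scene"),(b,"top")):
    bl,l=blobs(s,"red",40);
    hs=[i for i,x in enumerate(bl)]
    for x in bl:
        st=x[1]
        if n=="scene" and st[1]<110: continue
        sub=s["image"][st[1]:st[1]+st[3],st[0]:st[0]+st[2]]
        lab=l[int(st[1]):st[1]+st[3],st[0]:st[0]+st[2]];ys,xs=np.nonzero(lab)
        r=cv2.minAreaRect(np.c_[xs+st[0],ys+st[1]].astype(np.float32));print(n,r, [onz(s,*p,.155).round(4).tolist() for p in cv2.boxPoints(r)])
# carousel disc in top, tube wells etc
V=b["image"].min(2);
m=((V>125)).astype(np.uint8);m[:, :228]=0;m[:,335:]=0;m[:172]=0;m[280:]=0
m=cv2.morphologyEx(m,cv2.MORPH_CLOSE,np.ones((9,9)))
c=max(cv2.findContours(m,0,cv2.CHAIN_APPROX_NONE)[0],key=cv2.contourArea)
P=np.array([onz(b,*p[0],.035) [:2] for p in cv2.convexHull(c)])
# circle fit
A=np.c_[2*P,np.ones(len(P))];z=np.linalg.lstsq(A,(P**2).sum(1),rcond=None)[0];print("disc",z[:2],np.sqrt(z[2]+z[0]**2+z[1]**2))
m=(V<45).astype(np.uint8);ys,xs=np.nonzero(m[214:236,270:292]);print("hub",onz(b,xs.mean()+270,ys.mean()+214,.06),onz(a,339,192.3,.055))
for g1,g2 in(((454.1,218.1),(198.7,138.5)),((203.5,236.6),(416.9,168))):print("tube",tri(a,g1,b,g2))
# holder corners via top
print("holder", [onz(b,*p,.095).round(3).tolist() for p in((418,236),(441,235),(441.5,300.5),(418,300))])
print("decoys",[onz(b,*p,.11).round(3).tolist() for p in((395,287),(470,264))])
E
```

```text
[(array([182. , 145.6]), np.int32(44))] [(array([439.8, 264.8]), np.int32(59))]
probe top (array([ 0.43608036, -0.36077755,  0.17398692]), np.float64(0.00041707095956269657)) [ 0.43757971 -0.36055351  0.175     ] [ 0.4359961  -0.36067237  0.175     ]
51 (np.float64(272.7843137254902), np.float64(209.31372549019608))
spot (array([0.60133978, 0.00519957, 0.03645754]), np.float64(0.0006534608554597855)) [0.6018086  0.00464886 0.037     ] [0.6013259 0.0054681 0.037    ]
red (array([0.56588559, 0.21552117, 0.15496517]), np.float64(0.00031326275932635014))
scene ((430.0743103027344, 142.30406188964844), (21.73830795288086, 5.114895820617676), 54.462318420410156) [[0.532, 0.2083, 0.155], [0.5236, 0.2236, 0.155], [0.5966, 0.2211, 0.155], [0.6041, 0.2064, 0.155]]
top ((174.85000610351562, 218.5500030517578), (5.402426242828369, 29.184844970703125), 3.3664608001708984) [[0.5342, 0.2218, 0.155], [0.6004, 0.2199, 0.155], [0.5991, 0.2077, 0.155], [0.5329, 0.2098, 0.155]]
disc [ 0.569742   -0.03031437] 0.14300300446426523
hub [ 0.55540945 -0.01578143  0.06      ] [ 0.57025395 -0.01586782  0.055     ]
tube (array([0.77331955, 0.17769475, 0.1081065 ]), np.float64(0.001181362691806481))
tube (array([ 0.67297819, -0.35306747,  0.10866227]), np.float64(0.0009585282394406765))
holder [[0.509, -0.342, 0.095], [0.509, -0.397, 0.095], [0.359, -0.381, 0.095], [0.362, -0.327, 0.095]]
decoys [[0.394, -0.274, 0.11], [0.438, -0.451, 0.11]]
```

>>> move_arm(commands="-53 -20 0 0 0 10 -1; -106 -40 0 0 0 20 -1; -160 -60 0 0 0 30 -1; -215 -80 0 0 0 40 -1; -270 -100 0 0 0 50 -1", grip_force=40)

```text
t: 0.72
tcp_pos: [0.4397, 0.3936, 0.2309]
tool_rot: [0.581, 0.814, -0.0, -0.0]
force: [0.5, 0.1, 0.9]
finger_gap: 0.004
gripper_force: 0.0
```

```bash
cat > go.py <<'E'
import sys
from h import *
# target x y z (m), yaw of tool y deg -> shift in tool axes (mm) and rotvec (deg)
x,y,z,w=map(float,sys.argv[1:5]);s=telemetry.sense();r=R.from_quat(s["tool_rot"])
t=R.from_matrix(np.array([[0,1,0],[1,0,0],[0,0,-1]]).T); t=R.from_rotvec([0,0,np.radians(w)])*t
print("t",s["t"].round(2) if hasattr(s["t"],"round") else s["t"],"tcp",s["tcp_pos"].round(4),"F",s["force"].round(2),"gap",round(s["finger_gap"],3),"gf",round(s["gripper_force"],2),"q",s["q"].round(2))
print("shift",(r.inv().apply(np.array([x,y,z])-s["tcp_pos"])*1000).round(1),"rot",np.degrees((r.inv()*t).as_rotvec()).round(1))
E
python3 go.py .566 .28 .23 0
```

```text
t 0.725 tcp [0.4397 0.3936 0.2309] F [0.46 0.13 0.87] gap 0.004 gf 0.0 q [0.54 0.48 1.52 0.   1.14 0.21]
shift [-148.3   82.7    0.9] rot [-0.   0.  18.9]
```

>>> move_arm(commands="-50 28 0 0 0 10 -1; -100 56 0 0 0 19 -1; -148 83 0 0 0 19 -1; -148 83 45 0 0 19 -1; -148 83 89 0 0 19 -1")

```text
t: 1.35
tcp_pos: [0.5667, 0.2815, 0.1413]
tool_rot: [0.707, 0.708, 0.0, 0.0]
force: [-0.1, -0.0, 0.3]
finger_gap: -0.001
gripper_force: 0.0
```

```bash
python3 go.py .566 .13 .142 0
```

```text
t 1.35 tcp [0.5667 0.2815 0.1413] F [-0.12 -0.02  0.3 ] gap -0.001 gf 0.0 q [0.28 0.64 1.49 0.   1.   0.28]
shift [-151.5   -0.9   -0.8] rot [ 0.  -0.   0.1]
```

>>> move_arm(commands="-30 -1 0 0 0 0 -1; -43 -1 0 0 0 0 -1; -55 -1 0 0 0 0 -1; -67 -1 0 0 0 0 -1; -79 -1 0 0 0 0 -1")

```text
t: 1.98
tcp_pos: [0.5656, 0.2035, 0.1432]
tool_rot: [0.706, 0.709, 0.001, 0.0]
force: [-0.2, 1.9, 1.8]
finger_gap: -0.002
gripper_force: 0.9
```

>>> move_arm(commands="-12 0 0 0 0 0 -1; -24 0 0 0 0 0 -1; -36 0 0 0 0 0 -1; -48 0 0 0 0 0 -1; -52 0 0 0 0 0 -1")

```text
t: 2.6
tcp_pos: [0.5653, 0.1502, 0.1423]
tool_rot: [0.706, 0.708, -0.0, 0.0]
force: [0.9, 0.1, -0.5]
finger_gap: 0.001
gripper_force: 0.0
```

>>> move_arm(commands="0 0 0 0 0 0 -1; 0 0 0 0 0 0 -1; 10 0 -40 0 0 0 -1; 10 0 -90 0 0 0 0; 10 0 -120 0 0 0 1")

```text
t: 3.22
tcp_pos: [0.5661, 0.1622, 0.265]
tool_rot: [0.705, 0.709, 0.001, 0.001]
force: [0.6, -0.0, -0.2]
finger_gap: 0.418
gripper_force: 0.0
```

```bash
python3 - <<'E'
from m import *
a=snapshot("scene");b=snapshot("top")
save(a,"scene1.png",(260,110,500,270),3)
print(blobs(a,"red",20)[0],blobs(b,"red",20)[0],blobs(a,"orange",20)[0])
E
python3 go.py .436 -.361 .28 0
```

```text
[([385.8, 166.4], [379, 158, 14, 19, 99])] [([229.1, 222.1], [227, 208, 6, 28, 134])] [([157.1, 23.5], [148, 20, 18, 7, 37]), ([104.1, 29.4], [95, 25, 19, 8, 40]), ([350.8, 204.5], [347, 202, 9, 6, 40]), ([144.5, 318.2], [132, 308, 22, 21, 114]), ([32.5, 358.3], [0, 344, 66, 30, 66]), ([171.4, 372.3], [168, 369, 7, 8, 26]), ([173.1, 387.3], [163, 372, 21, 28, 139])]
t 3.325 tcp [0.5676 0.1623 0.2666] F [-0.48 -0.37  0.29] gap 0.593 gf 0.0 q [ 0.09  0.44  1.49 -0.    1.21  0.08]
shift [-522.7 -134.   -15. ] rot [ 0.5 -0.   0.3]
```

View pics/scene1.png

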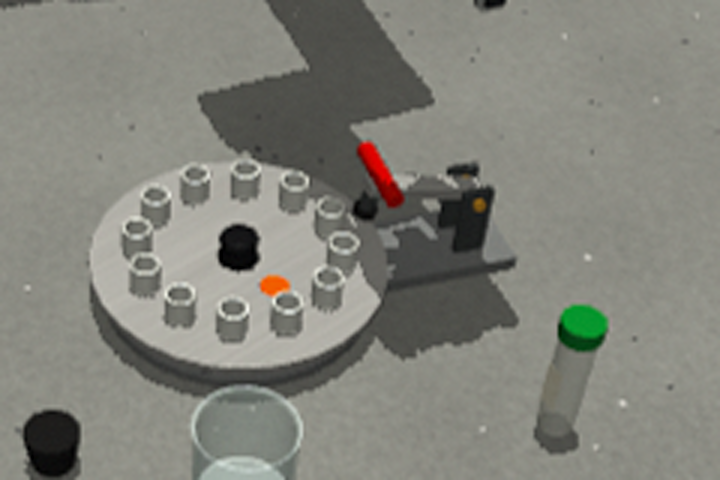

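The arm is past centre and falling: the red bar is at (386,166), over the rim. The spot is still at (351,204). I move on to the probe.

>>> move_arm(commands="-52 -13 -10 0 0 0 1; -104 -26 -15 0 0 0 1; -156 -40 -15 0 0 0 1; -208 -53 -15 0 0 0 1; -260 -66 -15 0 0 0 1")

```text
t: 3.95
tcp_pos: [0.499, -0.0998, 0.2762]
tool_rot: [0.706, 0.709, -0.0, -0.001]
force: [0.1, 0.7, 0.9]
finger_gap: 1.001
gripper_force: 0.0
```

>>> move_arm(commands="-52 -13 0 0 0 0 1; -104 -26 0 0 0 0 1; -156 -40 0 0 0 0 1; -208 -53 0 0 0 0 1; -262 -67 0 0 0 0 1")

```text
t: 4.58
tcp_pos: [0.4333, -0.3618, 0.276]
tool_rot: [0.706, 0.709, 0.0, -0.001]
force: [0.3, -0.4, -0.1]
finger_gap: 0.999
gripper_force: 0.0
```

>>> move_arm(commands="0 0 0 0 0 0 1; 0 0 0 0 0 0 1; 0 0 0 0 0 0 1; 0 0 0 0 0 0 1; 0 0 0 0 0 0 1")

```text
t: 5.2
tcp_pos: [0.4345, -0.3601, 0.2775]
tool_rot: [0.705, 0.709, -0.0, 0.0]
force: [-0.2, -0.0, -0.4]
finger_gap: 1.003
gripper_force: 0.0
```

```bash
python3 - <<'E'
from m import *
import pickle
a=snapshot("scene");b=snapshot("top");pickle.dump((a,b),open("s1.pkl","wb"))
ra=blobs(a,"red",20)[0];rb=blobs(b,"red",20)[0];print(ra,rb,tri(a,ra[0][0],b,rb[0][0]))
print(blobs(a,"blue",50)[0])
E
python3 go.py .436 -.361 .121 0
```

```text
[([382.9, 174.1], [376, 165, 15, 20, 108])] [([232.3, 223.6], [230, 210, 6, 27, 120])] (array([0.5621271 , 0.10095399, 0.07874324]), np.float64(0.00043799864573729896))
[([45.0, 9.4], [14, 0, 78, 31, 1183]), ([108.9, 2.4], [101, 0, 17, 7, 98]), ([390.4, 3.4], [371, 0, 43, 10, 278]), ([185.8, 162.8], [177, 144, 20, 34, 370]), ([221.6, 162.2], [217, 152, 11, 20, 138]), ([151.3, 186.7], [145, 175, 14, 21, 165]), ([594.6, 295.2], [558, 269, 73, 43, 750])]
t 5.3 tcp [ 0.4344 -0.3605  0.2775] F [ 1.22  0.61 -0.27] gap 1.002 gf 0.0 q [-0.89  0.39  1.53 -0.    1.22 -0.9 ]
shift [ -0.5   1.5 156.5] rot [0.  0.  0.3]
```

>>> move_arm(commands="0 1.5 35 0 0 0 1; 0 1.5 70 0 0 0 1; 0 1.5 105 0 0 0 1; 0 1.5 135 0 0 0 1; 0 1.5 156 0 0 0 1")

```text
t: 5.92
tcp_pos: [0.4354, -0.3605, 0.12]
tool_rot: [0.706, 0.708, 0.0, -0.001]
force: [-0.4, 0.2, 0.0]
finger_gap: 1.0
gripper_force: 0.0
```

>>> move_arm(commands="0 0 0 0 0 0 0; 0 0 0 0 0 0 -1; 0 0 0 0 0 0 -1; 0 0 0 0 0 0 -1; 0 0 0 0 0 0 -1", grip_force=40)

```text
t: 6.55
tcp_pos: [0.4361, -0.3616, 0.1226]
tool_rot: [0.706, 0.708, -0.0, 0.001]
force: [-0.8, 0.4, 6.0]
finger_gap: 0.319
gripper_force: 39.4
```

```bash
python3 go.py .436 -.361 .121 0
```

```text
t 6.55 tcp [ 0.4361 -0.3616  0.1226] F [-0.77  0.39  6.  ] gap 0.319 gf 39.35 q [-0.89  0.6   1.68 -0.    0.86 -0.89]
shift [ 0.6 -0.1  1.6] rot [0.1 0.1 0.2]
```

>>> move_arm(commands="0 0 -15 0 0 0 -1; 0 0 -40 0 0 0 -1; 0 0 -70 0 0 0 -1; 0 0 -100 0 0 0 -1; 0 0 -120 0 0 0 -1")

```text
t: 7.18
tcp_pos: [0.4359, -0.361, 0.2434]
tool_rot: [0.706, 0.708, -0.0, 0.001]
force: [0.4, -0.3, -2.1]
finger_gap: 0.318
gripper_force: 39.6
```

```bash
python3 go.py .6015 .005 .242 0
python3 - <<'E'
from m import *
a=snapshot("scene");b=snapshot("top");save(a,"lift.png",(120,60,320,210),4)
E
```

```text
t 7.175 tcp [ 0.4359 -0.361   0.2434] F [ 0.4  -0.31 -2.1 ] gap 0.318 gf 39.65 q [-0.89  0.43  1.57  0.    1.14 -0.89]
shift [365.4 167.    1.1] rot [0.1 0.1 0.2]
```

View pics/lift.png

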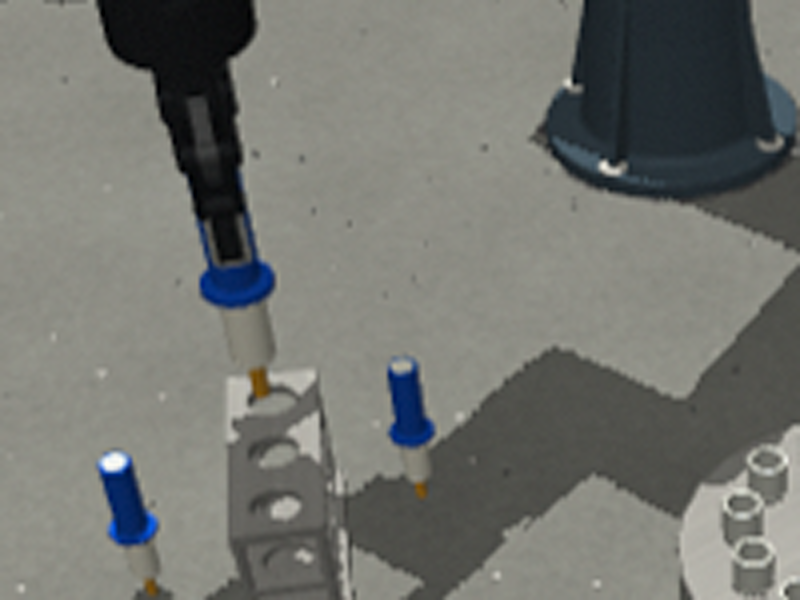

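The probe hangs upright in the fingers, clear of the holder, its tip at about scene (185,159).

>>> move_arm(commands="25 11 0 0 0 0 -1; 65 30 0 0 0 0 -1; 110 50 0 0 0 0 -1; 155 71 0 0 0 0 -1; 200 91 0 0 0 0 -1")

```text
t: 7.9
tcp_pos: [0.5258, -0.1588, 0.2403]
tool_rot: [0.706, 0.708, -0.0, -0.001]
force: [0.1, 0.2, -1.3]
finger_gap: 0.319
gripper_force: 39.7
```

>>> move_arm(commands="45 21 0 0 0 0 -1; 90 42 0 0 0 0 -1; 125 58 0 0 0 0 -1; 150 70 0 0 0 0 -1; 165 76 0 0 0 0 -1")

```text
t: 8.52
tcp_pos: [0.601, 0.0062, 0.2402]
tool_rot: [0.705, 0.709, -0.001, -0.001]
force: [-0.5, -0.7, -2.5]
finger_gap: 0.317
gripper_force: 39.7
```

>>> move_arm(commands="0 0 20 0 0 0 -1; 0 0 40 0 0 0 -1; 0 0 50 0 0 0 -1; 0 0 50 0 0 0 -1; 0 0 50 0 0 0 -1")

```text
t: 9.15
tcp_pos: [0.6018, 0.0043, 0.1919]
tool_rot: [0.706, 0.708, 0.0, 0.001]
force: [-0.7, 0.6, -1.6]
finger_gap: 0.318
gripper_force: 39.8
```

```bash
python3 go.py .6015 .005 .192 0
python3 - <<'E'
from m import *
import pickle
a=snapshot("scene");b=snapshot("top");pickle.dump((a,b),open("s2.pkl","wb"))
t=telemetry.sense()["tcp_pos"];tip=t-[0,0,.1065]
print("expected tip",tip,proj(a,tip),proj(b,tip),"spot",proj(a,(.6015,.005,.037)))
big=np.hstack([cv2.resize(a["image"][90:240,280:420],None,fx=4,fy=4,interpolation=2)[:,:400+0+160],cv2.resize(b["image"][160:260,240:300],(240,600)[:2],interpolation=2)])
cv2.imwrite("pics/tip1.png",big[:,:,::-1]);print(big.shape)
E
```

```text
t 9.15 tcp [0.6018 0.0043 0.1919] F [-0.65  0.57 -1.6 ] gap 0.318 gf 39.78 q [-0.18  0.54  1.53 -0.    1.06 -0.18]
shift [ 0.7 -0.3 -0.1] rot [0.1 0.  0.2]
expected tip [0.60191706 0.00444709 0.08573608] (np.float64(351.9630557836331), np.float64(189.89761572745954)) (np.float64(271.35424761378624), np.float64(205.1600155817794)) spot (np.float64(350.89191030337986), np.float64(204.3871107774744))
(600, 800, 3)
```

View pics/tip1.png

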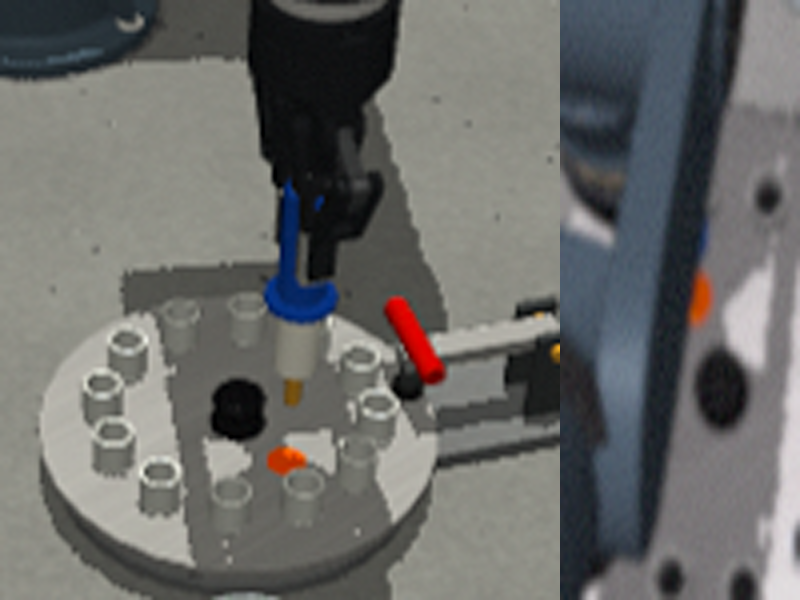

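The tip is at scene (352.8,190.8), within 1 px of where it should be, and the probe is upright above the spot. The clamp is shut.

>>> move_arm(commands="0.5 0 15 0 0 0 -1; 0.5 0 30 0 0 0 -1; 0.5 0 40 0 0 0 -1; 0.5 0 43 0 0 0 -1; 0.5 0 44 0 0 0 -1")

```text
t: 9.88
tcp_pos: [0.6014, 0.0052, 0.147]
tool_rot: [0.706, 0.708, -0.0, -0.0]
force: [1.1, -0.6, -1.4]
finger_gap: 0.317
gripper_force: 39.8
```

>>> move_arm(commands="0 0 2 0 0 0 -1; 0 0 4 0 0 0 -1; 0 0 6 0 0 0 -1; 0 0 8 0 0 0 -1; 0 0 8 0 0 0 -1")

```text
t: 10.5
tcp_pos: [0.6017, 0.0051, 0.1395]
tool_rot: [0.706, 0.708, 0.0, 0.0]
force: [0.2, -0.5, 0.8]
finger_gap: 0.312
gripper_force: 39.9
```

```bash
python3 go.py .6015 .005 .1335 0; python3 - <<'E'
from h import *
f=[]
for i in range(6): snapshot("scene"); s=telemetry.sense(); f.append(s["force"])
print(np.mean(f,0),s["tcp_pos"])
E
```

```text
t 10.5 tcp [0.6017 0.0051 0.1395] F [ 0.2  -0.53  0.83] gap 0.312 gf 39.9 q [-0.18  0.61  1.58  0.    0.95 -0.18]
shift [-0.1 -0.2  6. ] rot [0.1 0.  0.2]
[ 0.41122059 -0.12443646  0.56329562] [0.60163023 0.00515602 0.13953711]
```

>>> move_arm(commands="0 0 1.5 0 0 0 -1; 0 0 3 0 0 0 -1; 0 0 4.5 0 0 0 -1; 0 0 6 0 0 0 -1; 0 0 6 0 0 0 -1")

```text
t: 11.42
tcp_pos: [0.6016, 0.0051, 0.1335]
tool_rot: [0.706, 0.708, 0.0, 0.0]
force: [0.5, 0.2, 3.9]
finger_gap: 0.319
gripper_force: 40.2
```

>>> move_arm(commands="0 0 0 0 0 0 -1; 0 0 0 0 0 0 -1; 0 0 0 0 0 0 -1; 0 0 0 0 0 0 -1; 0 0 0 0 0 0 -1")

```text
t: 12.05
tcp_pos: [0.6016, 0.0051, 0.1334]
tool_rot: [0.706, 0.708, 0.0, 0.0]
force: [1.4, -1.2, 3.8]
finger_gap: 0.317
gripper_force: 40.2
```

```bash
python3 - <<'E'
from m import *
f=[]
for i in range(6): a=snapshot("scene"); s=telemetry.sense(); f.append(s["force"])
print(np.mean(f,0),s["tcp_pos"],s["finger_gap"],s["t"])
b=snapshot("top");ra=blobs(a,"red",20)[0];rb=blobs(b,"red",20)[0];print(tri(a,ra[0][0],b,rb[0][0]))
t=s["tcp_pos"];print("exp tip,collar px",proj(a,(t[0],t[1],.037)),proj(a,(t[0],t[1],t[2]-.1065+.083)))
print(blobs(a,"orange",10)[0][2:4])
big=cv2.resize(a["image"][120:240,280:420],None,fx=5,fy=5,interpolation=2);cv2.imwrite("pics/end.png",big[:,:,::-1])
E
```

```text
[ 1.47151847 -0.10163325  3.09404324] [0.60152655 0.00516911 0.1333888 ] 0.31832273245473297 12.35Traceback (most recent call last):
  File "<stdin>", line 5, in <module>
IndexError: list index out of range
```

```bash
python3 - <<'E'
from m import *
a=snapshot("scene");t=telemetry.sense()["tcp_pos"]
print("red",blobs(a,"red",20)[0],"exp tip,collar px",proj(a,(t[0],t[1],.037)),proj(a,(t[0],t[1],t[2]-.1065+.083)))
big=cv2.resize(a["image"][120:240,280:420],None,fx=5,fy=5,interpolation=2);cv2.imwrite("pics/end.png",big[:,:,::-1])
E
```

```text
red [([382.9, 173.8], [377, 164, 14, 21, 117])] exp tip,collar px (np.float64(350.9436137809171), np.float64(204.37508908475485)) (np.float64(352.81037863551364), np.float64(182.1615231071979))
```

View pics/end.png

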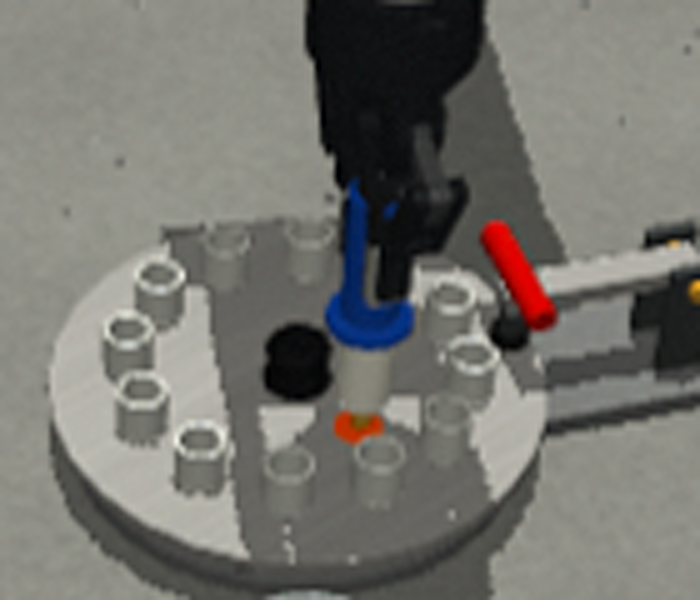

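The tip sits on the orange spot at scene (352,204), the probe is upright, and the clamp is shut. The wrist force shows about 4.5 N on the tip.

```bash
python3 -c "
from h import *
print(ticket.sign_off())"
```

```text
the job is handed in; nothing more can be done
None
```

I handed the job in with the clamp shut on the rim and the blue probe held upright on the orange spot at about 4.5 N, roughly half way in; sign-off returned no verdict.

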